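# Seat the rocking top of a crystal riser

## Robot

A 6-joint arm with a two-finger parallel gripper is mounted at the origin on the work surface. World frame = base frame: x ahead of the robot, y to its left, z up, the work surface at z = 0. Lengths are in m, angles in rad, forces in N, time in s.
With the tool pointing down it reaches from about 0.25 to 0.725 m from the base axis. Payload 4 kg.
Tool frame: the origin (TCP) lies midway between the tips of the shut fingers; the grasp point (between the pads) lies 19 mm behind it; x points along the fingers, y is the direction in which the jaws open and shut, and the axes are right-handed (so a half turn about x gives the same grasp; the last joint's range is limited). The gripper opens to 85 mm and grips with 20 to 120 N. Pads are 22 mm wide; open, the fingers measure 114 mm over their backs; the gripper's body (76 mm by 85 mm) begins 54 mm behind the grasp point. The pads swing forward as they close: fully open they stand 13 mm farther back than shut.
Start: joints at [1.161, 0.241, 0.005, 1.335, 0, 1.571], TCP at [0.199, 0.459, 0.231] pointing down, gripper open.
Joint ranges: [-2.72, 2.72], [-1.05, 1.87], [-1.09, 1.28], [-1.99, 2.15], [-1.42, 1.44], [-3.14, 3.14]. Speed limits (rad/s): [2.79, 2.79, 3.14, 3.14, 3.14, 3.14].

## Interface

Orientations are given as a unit quaternion [w, x, y, z].
In Python, from plant import * gives the robot as it stands.
- The arm moves only by the tool apply_moves, never from a script. Its argument "plan" is a list of rows, each an object of numbers: "x", "y", "z": the shift along the tool's x, y, z in cm; "twist": the turn about the tool's x in rad. In form: [{"x": .., "y": .., "z": .., "twist": ..}, ...]. A call has exactly 5 rows; each row shifts and turns the commanded pose from where the row before left it, along the tool's axes as they then stand; what a row does not reach is not made up. A row lasts 1/12 s, in which the tool goes at most 41.7 mm and 7.16 degrees, less where a joint would pass 70% of its speed; a pose out of reach is approached as far as the arm can. A call is refused whole if a number of a shift passes 4.17 or a number of a turn 0.125, either way. A call with a gripper value outside its range is refused whole. "fingers" is the closure, from 0 (fully open) to 1 (shut), set as the call begins (left out, the last holds). The fingers move at their own pace and stop on an object; "newtons" is the grip in N (left out, the last holds). Time passes only in rows, so rows that do not move let the fingers close, or fill a call up. It gives the time, the measured TCP pose, the force and the opening at its end, in the units of the state.
- state(): the state, without advancing time (a new reading comes with each control period).
- snapshot(name): name is "scene" or "top" or "wrist"; returns a dict with "color" (400x640x3 uint8, red, green, blue), "camera_matrix" (3x3 intrinsics, pixels), "R" (3x3) and "t" (3): a world point X has camera coordinates R X + t. Camera axes: x right, y down, z forward; pixel columns grow to the right and rows downward; lengths in m; the calibration is good to about 2 mm. The wrist camera is an equidistant fisheye: a pixel r from the principal point sees the ray r / f radians off the axis. A picture is of the moment at which its call begins. There is no depth.
- finish_job(): hands the job in, once; it reports no verdict.
Trained networks look in a picture, given as the dict that the camera call returned (one of the last four; its "shot" number tells which), for a name from the list of things; names that differ only in an ending like _2 or _b are one class to them, and where a whole thing is asked for, a point or a joint stands for the part that bears it (a point fixed in the world has none). Each returns a list of dicts, best first, with "score" (0 to 1); they miss things now and then, are a little off and sometimes report something else, mostly with a low value. They report only what shows in the picture. A call takes as long as a camera call. They do not tell look-alikes from the thing itself.
- cut_out(name, picture): "mask" (400x640 bool, what is visible of it) and "xy" ([column, row] in pixels, amid what is visible of it).
- landmark_of(name, picture): "xy" ([column, row] in pixels: a listed point, or the origin of a listed thing).
The state is a dict: "time_s": time; "joint_positions": joint angles; "qd": joint speeds; "joint_efforts": joint torques, N m; "ee_pos": TCP position; "tool_rot": TCP orientation; "ft_force": force on the tool from outside, world axes, zero at the start; "wrist_torque": the same for the moment, N m; "width": finger opening in m.
Only numpy, scipy, OpenCV 4.12 (cv2) and the standard library are available. Lean on these libraries where they do the work, as an engineer would, in place of code of your own. Each camera call takes 0.05 s, during which the arm holds its last target. There are 200 camera calls.

## Task

The four crystal risers are about to be dressed, but one of their gold tops has not dropped into its ring and rocks. Press the edges of the tops with the fingertips to find it, then nudge it across and press it until it lies flat and fully home. Do not lift any top off its riser, leave the other three home, and leave the candle, candlestick and glass cup where they stand.

Things in the scene. Friction and masses are not known exactly. Their poses are not given: they have to be found in the camera images.
- riser_1: fixed riser: gold foot 112 mm across, clear rods, on top a gold ring of 6.5 mm beads, 98 mm outside, 85 inside, 90 mm above the work surface. Origin: centre of its underside; z up. If its top is NOT home, that lies 5 to 9 mm off centre; the side it strayed to rides on the rim up to 6 mm too high (middle 2 to 4.5) and rocks under a few N; slid back over the ring (edge push, 1 to 4 N) it drops in.
- top_1: loose top of riser_1: round gold plate 110 mm across, 8 thick, about 0.2 kg, under it a round boss 80 mm across, 4.5 deep. Origin: centre of the plate's underside; z up. Home: boss in the ring (2.5 mm play all round), plate flat on the rim, upper face 98 mm above the work surface, firm when pressed within 40 mm of its centre. Not home: pressing alone does not seat it.
- riser_2: fixed riser: gold foot 112 mm across, clear rods, on top a gold ring of 6.5 mm beads, 98 mm outside, 85 inside, 90 mm above the work surface. Origin: centre of its underside; z up. If its top is NOT home, that lies 5 to 9 mm off centre; the side it strayed to rides on the rim up to 6 mm too high (middle 2 to 4.5) and rocks under a few N; slid back over the ring (edge push, 1 to 4 N) it drops in.
- top_2: loose top of riser_2: round gold plate 110 mm across, 8 thick, about 0.2 kg, under it a round boss 80 mm across, 4.5 deep. Origin: centre of the plate's underside; z up. Home: boss in the ring (2.5 mm play all round), plate flat on the rim, upper face 98 mm above the work surface, firm when pressed within 40 mm of its centre. Not home: pressing alone does not seat it.
- riser_3: fixed riser: gold foot 112 mm across, clear rods, on top a gold ring of 6.5 mm beads, 98 mm outside, 85 inside, 90 mm above the work surface. Origin: centre of its underside; z up. If its top is NOT home, that lies 5 to 9 mm off centre; the side it strayed to rides on the rim up to 6 mm too high (middle 2 to 4.5) and rocks under a few N; slid back over the ring (edge push, 1 to 4 N) it drops in.
- top_3: loose top of riser_3: round gold plate 110 mm across, 8 thick, about 0.2 kg, under it a round boss 80 mm across, 4.5 deep. Origin: centre of the plate's underside; z up. Home: boss in the ring (2.5 mm play all round), plate flat on the rim, upper face 98 mm above the work surface, firm when pressed within 40 mm of its centre. Not home: pressing alone does not seat it.
- riser_4: fixed riser: gold foot 112 mm across, clear rods, on top a gold ring of 6.5 mm beads, 98 mm outside, 85 inside, 90 mm above the work surface. Origin: centre of its underside; z up. If its top is NOT home, that lies 5 to 9 mm off centre; the side it strayed to rides on the rim up to 6 mm too high (middle 2 to 4.5) and rocks under a few N; slid back over the ring (edge push, 1 to 4 N) it drops in.
- top_4: loose top of riser_4: round gold plate 110 mm across, 8 thick, about 0.2 kg, under it a round boss 80 mm across, 4.5 deep. Origin: centre of the plate's underside; z up. Home: boss in the ring (2.5 mm play all round), plate flat on the rim, upper face 98 mm above the work surface, firm when pressed within 40 mm of its centre. Not home: pressing alone does not seat it.
- votive: bystander: clear glass cup 60 mm across, 65 mm high; origin under its centre
- candle: bystander: ivory pillar candle 60 mm across, 85 mm high; origin under its centre
- candlestick: bystander: slim gold candlestick, foot 64 mm across, 100 mm high; origin under its centre
There are look-alikes about, which are no part of the job. Leave any black or purple look-alike of the top_2 alone.

How it is judged:
On the way:
1. the fingertips touch the rocking top while it is still not home (((contact force between the fingers and top_1 above 0.5 N and z of top_1 in the frame of riser_1 above 0.0915 m) or (contact force between the fingers and top_2 above 0.5 N and z of top_2 in the frame of riser_2 above 0.0915 m) or (contact force between the fingers and top_3 above 0.5 N and z of top_3 in the frame of riser_3 above 0.0915 m) or (contact force between the fingers and top_4 above 0.5 N and z of top_4 in the frame of riser_4 above 0.0915 m))).
At the end, for the whole second after the job is handed in: each of the four tops lies at rest in its own riser's ring: its underside at rim height (90 mm, not over 1.5 mm above or 2 mm below), its centre within 5 mm of the riser's axis, tilted less than 0.025 rad (z of top_1 in the frame of riser_1 between 0.088 and 0.0915 m and horizontal distance between top_1 and riser_1 below 0.005 m and angle between each of top_1, top_2, top_3, top_4's own z axis and vertical below 0.025 rad and z of top_2 in the frame of riser_2 between 0.088 and 0.0915 m and horizontal distance between top_2 and riser_2 below 0.005 m and z of top_3 in the frame of riser_3 between 0.088 and 0.0915 m and horizontal distance between top_3 and riser_3 below 0.005 m and z of top_4 in the frame of riser_4 between 0.088 and 0.0915 m and horizontal distance between top_4 and riser_4 below 0.005 m and linear speed of each of top_1, top_2, top_3, top_4 below 0.02 m/s); the robot touches nothing.
It fails at once if a top is lifted (more than 14 mm above its rim) or tipped up (over 0.25 rad) (z of top_1 in the frame of riser_1 above 0.104 m or angle between any of top_1, top_2, top_3, top_4's own z axis and vertical above 0.25 rad or z of top_2 in the frame of riser_2 above 0.104 m or z of top_3 in the frame of riser_3 above 0.104 m or z of top_4 in the frame of riser_4 above 0.104 m).
It fails at once if the votive is moved more than 20 mm or tipped over (distance of votive from where it was at the start of the episode above 0.02 m or angle between votive's own z axis and vertical above 0.3 rad).
It fails at once if the candle is moved more than 20 mm or tipped over (distance of candle from where it was at the start of the episode above 0.02 m or angle between candle's own z axis and vertical above 0.3 rad).
It fails at once if the candlestick is moved more than 20 mm or tipped over (distance of candlestick from where it was at the start of the episode above 0.02 m or angle between candlestick's own z axis and vertical above 0.3 rad).
It also fails if it takes over 64 s, if anything falls off the work surface, if the arm or the gripper's body presses on something with over 40 N, if the wrist force passes 120 N, or if a joint passes its speed limit or range.

## Working session

There is one attempt and no reset: what is moved stays moved. The work goes in short steps, Python scripts to look and compute and a tool call to move; the robot and the scene stay as the last step left them, time stands still between calls to the robot, and variables do not carry over. Pictures are saved under pics/ and viewed, about 8 in all and at most 12, crops included, and the job is handed in when it is done.

Besides the shell and the picture viewer there is one more tool, called after "Emit:" as name(argument=value, ...) on one line, values as JSON. apply_moves: Moves the arm, as the interface text tells. Its arguments: {"type":"object","properties":{"plan":{"type":"array","items":{"type":"object","properties":{"x":{"type":"number"},"y":{"type":"number"},"z":{"type":"number"},"twist":{"type":"number"}}}},"fingers":{"type":"number"},"newtons":{"type":"number"}},"required":["plan"]}

```bash
mkdir -p pics
cat > h.py <<'E'
from plant import *
import numpy as np, cv2
def ray(p,u,v):
    K=p["camera_matrix"];d=np.linalg.solve(K,[u,v,1.]);R=np.array(p["R"]);return -R.T@p["t"],R.T@d
def at(p,u,v,z):
    c,d=ray(p,u,v);return c+d*(z-c[2])/d[2]
def px(p,X):
    q=p["camera_matrix"]@(np.array(p["R"])@np.asarray(X,float)+p["t"]);return q[:2]/q[2]
def save(p,n): cv2.imwrite("pics/"+n+".png",p["color"][:,:,::-1])
E
python3 - <<'E'
from h import *
s=state();print(s["ee_pos"],s["tool_rot"],s["ft_force"],s["time_s"])
for n in ["top","scene"]:
    p=snapshot(n);save(p,n+"0")
    print(n,"cam",-np.array(p["R"]).T@p["t"])
    for o,z in [("top_1",.09),("riser_1",0),("votive",0),("candle",0),("candlestick",0)]:
        for d in landmark_of(o,p): print(o,round(d["score"],2),np.round(d["xy"]),np.round(at(p,*d["xy"],z),3)[:2])
    for d in cut_out("top_1",p):
        m=d["mask"].astype(np.uint8);c=max(cv2.findContours(m,0,1)[0],key=len);e=cv2.fitEllipse(c)
        print("mask",round(d["score"],2),np.round(e[0],1),np.round(e[1],1),np.round(at(p,*e[0],.098),4)[:2], p["color"][d["mask"]].mean(0))
E
```

```text
[0.19894111 0.45802396 0.23038416] [ 0.69216908  0.14311098  0.69246882 -0.14459647] [ 0.28844906 -0.00078089 -0.07612443] 0.0
top cam [0.46002881 0.04529562 1.08575005]
top_1 0.89 [315. 273.] [0.474 0.06 ]
top_1 0.88 [385. 201.] [ 0.644 -0.105]
top_1 0.76 [457. 281.] [ 0.458 -0.266]
top_1 0.61 [279. 134.] [0.806 0.147]
top_1 0.6 [236. 220.] [0.597 0.244]
top_1 0.59 [179. 236.] [0.558 0.376]
riser_1 0.87 [246. 227.] [0.592 0.237]
riser_1 0.85 [386. 206.] [ 0.647 -0.121]
riser_1 0.72 [446. 276.] [ 0.469 -0.265]
riser_1 0.49 [315. 272.] [0.479 0.06 ]
votive 0.71 [386. 305.] [ 0.399 -0.115]
candle 0.87 [316. 182.] [0.708 0.059]
candlestick 0.71 [237. 283.] [0.451 0.254]
mask 0.92 [314.6 277.8] [47.5 48.3] [0.4642 0.0602] [152.61057692 129.9599359   83.03685897]
mask 0.82 [192.7 172.4] [40.7 43.4] [0.709  0.3489] [ 87.14256055  52.22906574 108.60207612]
mask 0.73 [177.6 235.7] [42.9 45.1] [0.5592 0.376 ] [ 89.07736208  53.20038047 110.99619531]
mask 0.7 [458.4 276.9] [47.8 50.4] [ 0.4669 -0.266 ] [149.83069862 127.79449261  82.33809281]
mask 0.62 [386.8 198.5] [45.  46.1] [ 0.6475 -0.107
[... 700 characters left out ...]
0.64  -0.104]
candlestick 0.54 [301. 169.] [0.448 0.249]
mask 0.96 [266.6 180.3] [24.9 37.4] [0.4659 0.0558] [116.42342342  99.25997426  56.07979408]
mask 0.93 [360.9 153.4] [17. 28.] [0.6277 0.3115] [66.07471264 29.10632184 89.68965517]
mask 0.92 [283.3 243.6] [33.4 43.6] [ 0.6502 -0.1141] [116.14035088  98.95321637  56.07602339]
mask 0.72 [398.1 231.2] [29.1 38. ] [0.8684 0.079 ] [14.53762268 14.4612868  16.52671756]
mask 0.71 [397.8 176.6] [22.8 34.6] [0.7706 0.2733] [65.84545455 29.3030303  90.66060606]
mask 0.67 [185.3 253.1] [32.9 45.6] [ 0.469  -0.2694] [116.75546559  99.47935223  56.00404858]
mask 0.58 [340.1 162.1] [25.4 36.4] [0.5973 0.2408] [114.32509753  97.08192458  56.08322497]
```

View pics/top0.png

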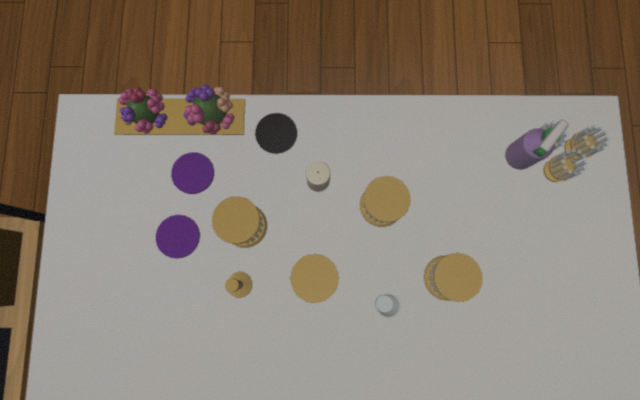

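View pics/scene0.png

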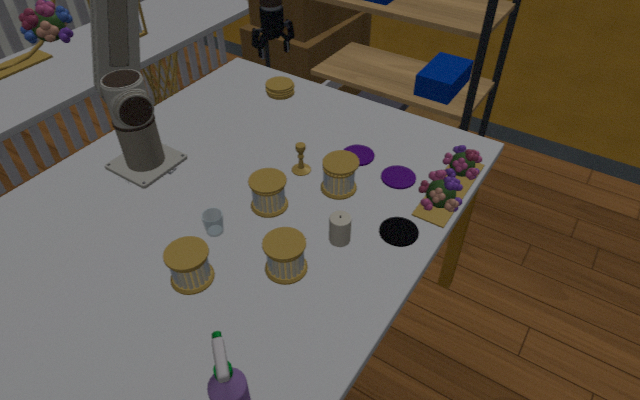

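The top view shows gold tops at about (315,278), (458,277), (386,199) and (236,220). The purple discs at (193,172) and (178,236) and the black one at (276,133) are look-alikes. The scene view shows the same four risers, with the votive, candle and candlestick between them.

Run:
```python
from h import *
C={"A":(.466,.058),"B":(.468,-.267),"C":(.649,-.110),"D":(.595,.242)}
rows=[]
ang=np.linspace(0,2*np.pi,72,endpoint=False)
for n in ["scene","top"]:
    p=snapshot(n);r=[]
    g=cv2.GaussianBlur(cv2.cvtColor(p["color"],cv2.COLOR_RGB2GRAY),(0,0),0.7).astype(np.float32)
    for k,(x,y) in C.items():
        u,v=px(p,[x,y,.06]);M=np.float32([[5,0,100-5*u],[0,5,100-5*v]])
        M=np.float32([[4 if n=="scene" else 3.4,0,0],[0,4 if n=="scene" else 3.4,0]]);M[:,2]=100-M[0,0]*np.array([u,v])
        r.append(cv2.warpAffine(p["color"],M,(200,200),flags=cv2.INTER_CUBIC))
    rows.append(np.hstack(r))
cv2.imwrite("pics/mont.png",np.vstack(rows)[:,:,::-1])
```

```text
(no output)
```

View pics/mont.png

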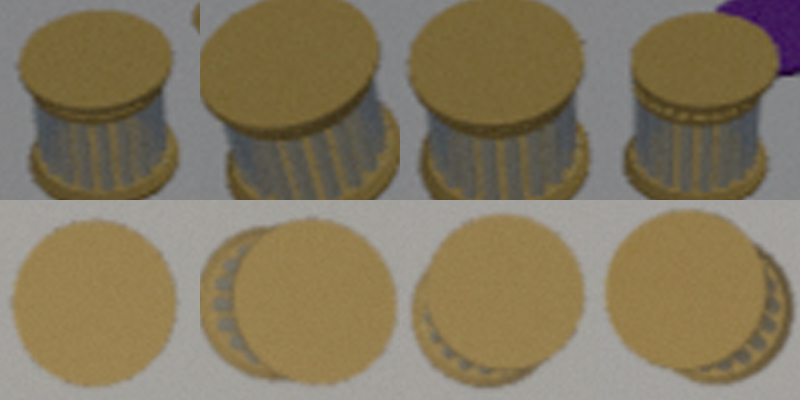

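Montage: all four risers appear in both views. In D's scene crop the bead ring shows more clearly under the plate. In C's top crop the plate looks pushed up (+x) relative to its foot. I'll fit circles to put numbers on this.

```bash
cat > fit.py <<'E'
from h import *
from scipy.optimize import least_squares
C={"A":(.466,.058),"B":(.468,-.267),"C":(.649,-.110),"D":(.595,.242)}
ang=np.linspace(0,2*np.pi,180,endpoint=False)
def gold(p):
    c=cv2.GaussianBlur(p["color"],(0,0),.6).astype(np.float32);return (c[:,:,0]-c[:,:,2])/(c.sum(2)+1)*3
def edges(p,x,y,z,r,lo=.8,hi=1.2):
    "outermost subpixel gold edge per direction in the plane z"
    S=gold(p);rr=np.arange(lo*r,hi*r,.0003);out=[]
    for a in ang:
        P=np.stack([x+rr*np.cos(a),y+rr*np.sin(a),np.full(rr.size,z)],1)
        q=np.array([px(p,X) for X in P],np.float32)
        s=cv2.remap(S,q[None,:,0],q[None,:,1],cv2.INTER_LINEAR)[0]
        t=.3
        i=np.where((s[:-1]>t)&(s[1:]<=t))[0]
        out.append(rr[i[-1]] if i.size else np.nan)
    return np.array(out)
def circ(x,y,rad,R,keep):
    a=ang[keep];X=x+rad[keep]*np.cos(a);Y=y+rad[keep]*np.sin(a)
    s=least_squares(lambda c:np.hypot(X-c[0],Y-c[1])-R,(x,y),loss="soft_l1",f_scale=.0007)
    s2=least_squares(lambda c:np.hypot(X-c[0],Y-c[1])-c[2],(x,y,R),loss="soft_l1",f_scale=.0007)
    return s.x,s2.x,np.abs(s.fun).mean()
E
python3 - <<'E'
from fit import *
p=snapshot("top");cam=np.array([.46,.0453])
S=gold(p);print("gold levels",S[278,315],S[330,315])
for k,(x,y) in C.items():
    r=edges(p,x,y,.098,.055,.7,1.25);d=np.array([x,y])-cam
    b=d/np.linalg.norm(d);f=ang[np.newaxis]
    co=np.cos(ang)*b[0]+np.sin(ang)*b[1]
    keep=(co>0.1)&np.isfinite(r) if k!="A" else np.isfinite(r)
    T=circ(x,y,r,.055,keep)
    # foot
    x0,y0=C[k];r2=edges(p,x0,y0,.006,.056,.8,1.25)
    keep=(co<-.3)&np.isfinite(r2);F=circ(x0,y0,r2,.056,keep)
    print(k,"top",np.round(T[0]*1e3,1),np.round(T[1]*1e3,1),"foot",np.round(F[0]*1e3,1),np.round(F[1]*1e3,1),keep.sum(),"diff",np.round((T[0]-F[0])*1e3,1))
p=snapshot("scene")
for k,(x,y) in C.items():
    cam=-np.array(p["R"]).T@p["t"];d=np.array([x,y])-cam[:2];b=d/np.linalg.norm(d);co=np.cos(ang)*b[0]+np.sin(ang)*b[1]
    r=edges(p,x,y,.098,.055,.7,1.25);keep=(co>-.2)&np.isfinite(r);T=circ(x,y,r,.055,keep)
    r2=edges(p,x,y,.0,.056,.8,1.25);keep=(co<-.2)&np.isfinite(r2);F=circ(x,y,r2,.056,keep)
    print("scene",k,"top",np.round(T[0]*1e3,1),np.round(T[1]*1e3,1),"foot",np.round(F[0]*1e3,1),np.round(F[1]*1e3,1),keep.sum(),"diff",np.round((T[0]-F[0])*1e3,1))
E
```

```text
gold levels 0.61495847 0.0373444
A top [464.1  61.8] [464.2  61.6  54. ] foot [463.3  59.8] [464.7  63.2  59.2] 72 diff [0.9 2. ]
B top [ 467.2 -263.8] [ 467.2 -265.1   54. ] foot [ 466.6 -265.4] [ 466.6 -263.3   54.3] 73 diff [0.6 1.6]
C top [ 647.2 -106.7] [ 648.1 -107.5   54. ] foot [ 650.2 -107.5] [ 648.4 -106.1   54.2] 72 diff [-3.   0.8]
D top [597.3 244.6] [597.9 245.4  54.2] foot [596.2 240.9] [594.8 239.1  54.1] 73 diff [1.2 3.7]
scene A top [465.   58.3] [464.   59.5  53.8] foot [461.7  61.5] [463.2  59.9  54.2] 78 diff [ 3.3 -3.2]
scene B top [ 467.8 -267.4] [ 466.7 -266.7   54. ] foot [ 463.6 -265. ] [ 465.2 -266.    54.5] 79 diff [ 4.2 -2.4]
scene C top [ 648.7 -110.5] [ 647.7 -109.4   53.8] foot [ 646.7 -106.8] [ 647.8 -108.    54.7] 79 diff [ 1.9 -3.7]
scene D top [596.1 246.4] [595.1 247.6  53.7] foot [593.2 240.3] [594.5 238.4  54.2] 78 diff [2.9 6.1]
```

Both views agree that D is off, with its top about 6 mm from the foot toward (+0.4,+0.92) and about 3 to 4 mm too high. A, B and C match within 2 mm. Next I'll shut the fingers and go to D to press.

```bash
cat > mv.py <<'E'
from h import *
import sys
from scipy.spatial.transform import Rotation as Ro
def go(T,zdir=None):
    s=state();q=np.array(s["tool_rot"]);R=Ro.from_quat(q[[1,2,3,0]]).as_matrix()
    d=np.array(T)-s["ee_pos"]
    print("t",round(s["time_s"],2),"pos mm",np.round(np.array(s["ee_pos"])*1e3,1),"F",np.round(s["ft_force"],2),"w",round(s["width"],4))
    print("axes x",np.round(R[:,0],3),"y",np.round(R[:,1],3),"z",np.round(R[:,2],3))
    print("shift cm in tool now",np.round(R.T@d*100,2))
    if zdir is not None:
        for nm,ax in (("z",2),("y",1)):
            l=R.T@np.array([*zdir,0]);a=np.arctan2(l[2],l[1]); t=a-(np.pi/2 if ax==2 else 0)
            t=(t+np.pi/2)%np.pi-np.pi/2
            R2=R@Ro.from_rotvec([t,0,0]).as_matrix()
            print("align",nm,"twist",round(t,3),"then shift",np.round(R2.T@d*100,2))
E
python3 -c "
from mv import *
u=np.array([.4,.92]);u/=np.linalg.norm(u);c=np.array([.5972,.245])
go([*(c+.03*u),.125],u)"
```

```text
t 0.9 pos mm [199.2 458.6 231.3] F [-0.01  0.22  0.69] w 0.0853
axes x [ 0.  0. -1.] y [0.398 0.917 0.   ] z [ 0.917 -0.398 -0.   ]
shift cm in tool now [10.63 -0.74 45.02]
align z twist -1.57 then shift [ 10.63 -45.02  -0.73]
align y twist 0.0 then shift [10.63 -0.73 45.02]
```

Emit:
apply_moves(plan=[{"z":3.5,"y":-0.1},{"z":3.5,"y":-0.1},{"z":3.5,"y":-0.1},{"z":3.5,"y":-0.1},{"z":3.5,"y":-0.1}], fingers=1, newtons=40)

```text
invalid input
```

Emit:
apply_moves(plan=[{"z":3.5},{"z":3.5},{"z":3.5},{"z":3.5},{"z":3.5}])

```text
invalid input
```

Emit:
apply_moves(plan=[{"z":3,"x":2},{"z":3,"x":2},{"z":3,"x":2},{"x":2},{"x":0.5}])

```text
invalid input
```

```bash
python3 -c "
from mv import *
u=np.array([.4,.92]);u/=np.linalg.norm(u);c=np.array([.5972,.245])
go([*(c+.03*u),.113],u)
p=snapshot('wrist');save(p,'w1')"
```

```text
t 0.9 pos mm [199.2 458.6 231.3] F [-0.01  0.22  0.69] w 0.0853
axes x [ 0.  0. -1.] y [0.398 0.917 0.   ] z [ 0.917 -0.398 -0.   ]
shift cm in tool now [11.83 -0.74 45.02]
align z twist -1.57 then shift [ 11.83 -45.02  -0.73]
align y twist 0.0 then shift [11.83 -0.73 45.02]
```

View pics/w1.png

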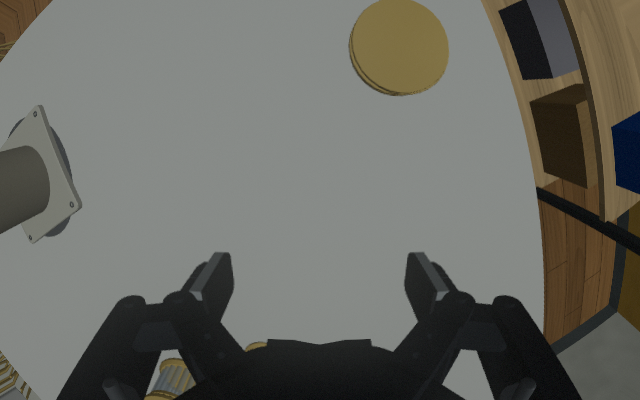

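The wrist picture shows the gripper still at the start with the fingers open, because all three move calls were refused. The rows probably need all four numbers, so I'll send them in full.

Emit:
apply_moves(plan=[{"x":0,"y":-0.1,"z":3.5,"twist":0},{"x":0,"y":-0.1,"z":3.5,"twist":0},{"x":0,"y":-0.1,"z":3.5,"twist":0},{"x":0,"y":-0.1,"z":3.5,"twist":0},{"x":0,"y":-0.1,"z":3.5,"twist":0}], fingers=1, newtons=40)

```text
time_s: 1.37
ee_pos: [0.359, 0.3835, 0.2314]
tool_rot: [0.692, 0.144, 0.692, -0.144]
ft_force: [0.4, 0.7, 0.5]
width: 0.0253
```

Emit:
apply_moves(plan=[{"x":0,"y":0,"z":3.5,"twist":0},{"x":0,"y":0,"z":3.5,"twist":0},{"x":0,"y":0,"z":3.5,"twist":0},{"x":0,"y":0,"z":3.5,"twist":0},{"x":0,"y":0,"z":3.5,"twist":0}])

```text
time_s: 1.78
ee_pos: [0.5197, 0.3136, 0.2313]
tool_rot: [0.692, 0.144, 0.692, -0.144]
ft_force: [0.6, 0.2, 0.4]
width: 0.0003
```

Emit:
apply_moves(plan=[{"x":2,"y":0,"z":3,"twist":0},{"x":2,"y":0,"z":3,"twist":0},{"x":2,"y":0,"z":3,"twist":0},{"x":2,"y":0,"z":0,"twist":0},{"x":0.5,"y":0,"z":0,"twist":0}])

```text
time_s: 2.2
ee_pos: [0.6001, 0.2764, 0.1412]
tool_rot: [0.69, 0.143, 0.694, -0.146]
ft_force: [-1.2, 0.1, -1.5]
width: -0.0
```

```bash
python3 -c "
from mv import *
u=np.array([.4,.92]);u/=np.linalg.norm(u);c=np.array([.5972,.245])
go([*(c+.03*u),.113],u)"
```

```text
t 2.2 pos mm [600.1 276.4 141.2] F [-1.19  0.09 -1.52] w -0.0
axes x [-0.007 -0.003 -1.   ] y [ 0.401  0.916 -0.006] z [ 0.916 -0.401 -0.005]
shift cm in tool now [2.81 0.03 1.  ]
align z twist 1.568 then shift [ 2.81  1.   -0.02]
align y twist -0.003 then shift [2.81 0.02 1.  ]
```

Emit:
apply_moves(plan=[{"x":1,"y":0,"z":0.5,"twist":0},{"x":1,"y":0,"z":0.5,"twist":0},{"x":0.8,"y":0,"z":0,"twist":0},{"x":0,"y":0,"z":0,"twist":0},{"x":0,"y":0,"z":0,"twist":0}])

```text
time_s: 2.62
ee_pos: [0.6095, 0.2752, 0.1185]
tool_rot: [0.692, 0.144, 0.692, -0.144]
ft_force: [-0.8, -0.6, -0.3]
width: -0.0001
```

Emit:
apply_moves(plan=[{"x":0.1,"y":0,"z":0,"twist":0},{"x":0.1,"y":0,"z":0,"twist":0},{"x":0.1,"y":0,"z":0,"twist":0},{"x":0.1,"y":0,"z":0,"twist":0},{"x":0,"y":0,"z":0,"twist":0}])

```text
time_s: 3.03
ee_pos: [0.6099, 0.2748, 0.1144]
tool_rot: [0.692, 0.144, 0.692, -0.144]
ft_force: [0.2, -1.1, -0.7]
width: -0.0003
```

Emit:
apply_moves(plan=[{"x":0.1,"y":0,"z":0,"twist":0},{"x":0.1,"y":0,"z":0,"twist":0},{"x":0.1,"y":0,"z":0,"twist":0},{"x":0,"y":0,"z":0,"twist":0},{"x":0,"y":0,"z":0,"twist":0}])

```text
time_s: 3.45
ee_pos: [0.6099, 0.2747, 0.1111]
tool_rot: [0.692, 0.144, 0.692, -0.144]
ft_force: [-0.1, 0.5, 0.1]
width: -0.0
```

Emit:
apply_moves(plan=[{"x":0.1,"y":0,"z":0,"twist":0},{"x":0.1,"y":0,"z":0,"twist":0},{"x":0.1,"y":0,"z":0,"twist":0},{"x":0.1,"y":0,"z":0,"twist":0},{"x":0,"y":0,"z":0,"twist":0}])

```text
time_s: 3.87
ee_pos: [0.6098, 0.2746, 0.107]
tool_rot: [0.692, 0.144, 0.692, -0.144]
ft_force: [0.3, 0.5, -0.1]
width: 0.0002
```

Emit:
apply_moves(plan=[{"x":0.1,"y":0,"z":0,"twist":0},{"x":0.1,"y":0,"z":0,"twist":0},{"x":0,"y":0,"z":0,"twist":0},{"x":0,"y":0,"z":0,"twist":0},{"x":0,"y":0,"z":0,"twist":0}])

```text
time_s: 4.28
ee_pos: [0.61, 0.2747, 0.1053]
tool_rot: [0.692, 0.144, 0.692, -0.144]
ft_force: [-0.8, 0.4, 0.2]
width: -0.0003
```

Emit:
apply_moves(plan=[{"x":0.1,"y":0,"z":0,"twist":0},{"x":0.1,"y":0,"z":0,"twist":0},{"x":0,"y":0,"z":0,"twist":0},{"x":0,"y":0,"z":0,"twist":0},{"x":0,"y":0,"z":0,"twist":0}])

```text
time_s: 4.7
ee_pos: [0.6099, 0.2747, 0.1033]
tool_rot: [0.692, 0.144, 0.692, -0.144]
ft_force: [-0.5, -0.5, 0.1]
width: 0.0002
```

Emit:
apply_moves(plan=[{"x":0.1,"y":0,"z":0,"twist":0},{"x":0,"y":0,"z":0,"twist":0},{"x":0,"y":0,"z":0,"twist":0},{"x":0,"y":0,"z":0,"twist":0},{"x":0,"y":0,"z":0,"twist":0}])

```text
time_s: 5.12
ee_pos: [0.6101, 0.2748, 0.1025]
tool_rot: [0.692, 0.144, 0.692, -0.144]
ft_force: [0.1, -0.2, 1.2]
width: 0.0001
```

Emit:
apply_moves(plan=[{"x":0.1,"y":0,"z":0,"twist":0},{"x":0,"y":0,"z":0,"twist":0},{"x":0,"y":0,"z":0,"twist":0},{"x":0,"y":0,"z":0,"twist":0},{"x":0,"y":0,"z":0,"twist":0}])

```text
time_s: 5.53
ee_pos: [0.6103, 0.2749, 0.1021]
tool_rot: [0.693, 0.144, 0.692, -0.144]
ft_force: [-0.2, -0.5, 5.3]
width: -0.0
```

```bash
python3 -c "
from mv import *
go([.61,.275,.1])
p=snapshot('wrist');save(p,'w2')"
```

```text
t 5.53 pos mm [610.3 274.9 102.1] F [-0.17 -0.49  5.32] w -0.0
axes x [ 0.001  0.001 -1.   ] y [0.398 0.917 0.001] z [ 0.917 -0.398  0.001]
shift cm in tool now [ 0.21  0.   -0.03]
```

View pics/w2.png

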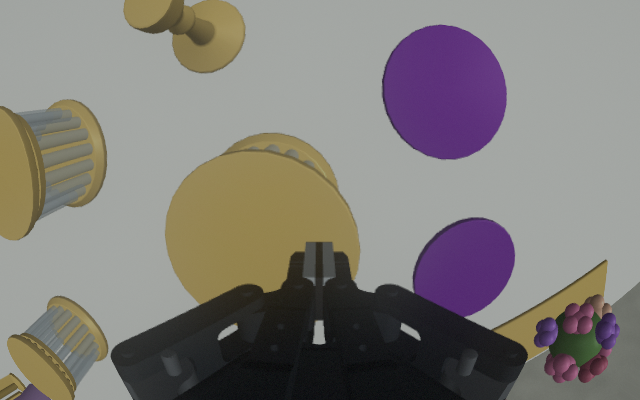

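The wrist view shows the shut fingers at (318,260) resting on D's plate. The contact is at z≈102.5 mm with 5 N, about 4.5 mm above the home height, so D is confirmed as the one not home. I'll now go around to its outer edge.

Emit:
apply_moves(plan=[{"x":-1,"y":0,"z":0,"twist":0},{"x":-1.2,"y":0,"z":0,"twist":0},{"x":0,"y":1.6,"z":0,"twist":0},{"x":0,"y":1.6,"z":0,"twist":0},{"x":0,"y":1.4,"z":0,"twist":0}])

```text
time_s: 6.0
ee_pos: [0.6286, 0.3173, 0.1237]
tool_rot: [0.692, 0.144, 0.692, -0.144]
ft_force: [0.8, 0.5, 0.4]
width: 0.0
```

Emit:
apply_moves(plan=[{"x":0,"y":0,"z":0,"twist":0},{"x":1,"y":0,"z":0,"twist":0},{"x":1,"y":0,"z":0,"twist":0},{"x":1,"y":0,"z":0,"twist":0},{"x":0.4,"y":0,"z":0,"twist":0}])

```text
time_s: 6.42
ee_pos: [0.6265, 0.3153, 0.0861]
tool_rot: [0.691, 0.143, 0.694, -0.145]
ft_force: [0.1, -0.9, -0.4]
width: -0.0001
```

Emit:
apply_moves(plan=[{"x":0,"y":-0.2,"z":0,"twist":0},{"x":0,"y":-0.1,"z":0,"twist":0},{"x":0,"y":-0.1,"z":0,"twist":0},{"x":0,"y":0,"z":0,"twist":0},{"x":0,"y":0,"z":0,"twist":0}])

```text
time_s: 6.83
ee_pos: [0.6271, 0.3133, 0.0902]
tool_rot: [0.693, 0.144, 0.692, -0.144]
ft_force: [0.5, 0.6, -0.4]
width: 0.0003
```

```bash
python3 -c "
from mv import *
u=np.array([.4,.92]);u/=np.linalg.norm(u);c=np.array([.5947,.239])
go([*(c+.055*u),.09],u)"
```

```text
t 6.83 pos mm [627.1 313.3  90.2] F [ 0.5   0.58 -0.44] w 0.0003
axes x [ 0.001  0.001 -1.   ] y [0.399 0.917 0.001] z [ 0.917 -0.399  0.001]
shift cm in tool now [ 0.02 -2.61 -0.01]
align z twist -1.571 then shift [ 0.02  0.01 -2.61]
align y twist 0.0 then shift [ 0.02 -2.61 -0.01]
```

Emit:
apply_moves(plan=[{"x":0,"y":-0.1,"z":0,"twist":0},{"x":0,"y":-0.1,"z":0,"twist":0},{"x":0,"y":-0.1,"z":0,"twist":0},{"x":0,"y":-0.1,"z":0,"twist":0},{"x":0,"y":0,"z":0,"twist":0}])

```text
time_s: 7.25
ee_pos: [0.625, 0.3094, 0.0894]
tool_rot: [0.692, 0.144, 0.692, -0.144]
ft_force: [-0.2, 1.0, -0.2]
width: -0.0003
```

Emit:
apply_moves(plan=[{"x":0,"y":-0.1,"z":0,"twist":0},{"x":0,"y":-0.1,"z":0,"twist":0},{"x":0,"y":-0.1,"z":0,"twist":0},{"x":0,"y":0,"z":0,"twist":0},{"x":0,"y":0,"z":0,"twist":0}])

```text
time_s: 7.67
ee_pos: [0.6239, 0.3067, 0.0893]
tool_rot: [0.692, 0.144, 0.692, -0.144]
ft_force: [-0.7, -0.3, 0.4]
width: 0.0005
```

Emit:
apply_moves(plan=[{"x":0,"y":-0.1,"z":0,"twist":0},{"x":0,"y":-0.1,"z":0,"twist":0},{"x":0,"y":-0.1,"z":0,"twist":0},{"x":0,"y":0,"z":0,"twist":0},{"x":0,"y":0,"z":0,"twist":0}])

```text
time_s: 8.08
ee_pos: [0.6227, 0.3039, 0.0893]
tool_rot: [0.692, 0.144, 0.692, -0.144]
ft_force: [-0.8, 0.1, -0.5]
width: 0.0003
```

Emit:
apply_moves(plan=[{"x":0,"y":-0.1,"z":0,"twist":0},{"x":0,"y":-0.1,"z":0,"twist":0},{"x":0,"y":0,"z":0,"twist":0},{"x":0,"y":0,"z":0,"twist":0},{"x":0,"y":0,"z":0,"twist":0}])

```text
time_s: 8.5
ee_pos: [0.622, 0.3023, 0.0893]
tool_rot: [0.692, 0.144, 0.692, -0.144]
ft_force: [0.8, 0.9, 0.1]
width: -0.0002
```

Emit:
apply_moves(plan=[{"x":0,"y":-0.1,"z":0,"twist":0},{"x":0,"y":-0.1,"z":0,"twist":0},{"x":0,"y":0,"z":0,"twist":0},{"x":0,"y":0,"z":0,"twist":0},{"x":0,"y":0,"z":0,"twist":0}])

```text
time_s: 8.92
ee_pos: [0.6211, 0.3003, 0.0893]
tool_rot: [0.692, 0.144, 0.692, -0.144]
ft_force: [0.2, 1.1, -0.1]
width: -0.0001
```

Emit:
apply_moves(plan=[{"x":0,"y":-0.1,"z":0,"twist":0},{"x":0,"y":-0.1,"z":0,"twist":0},{"x":0,"y":0,"z":0,"twist":0},{"x":0,"y":0,"z":0,"twist":0},{"x":0,"y":0,"z":0,"twist":0}])

```text
time_s: 9.33
ee_pos: [0.6203, 0.2985, 0.0893]
tool_rot: [0.692, 0.144, 0.692, -0.144]
ft_force: [-0.1, 0.2, 0.6]
width: 0.0003
```

```bash
python3 -c "
from fit import *
p=snapshot('wrist');save(p,'w3')
p=snapshot('scene');x,y=C['D'];cam=-np.array(p['R']).T@p['t'];d=np.array([x,y])-cam[:2];b=d/np.linalg.norm(d);co=np.cos(ang)*b[0]+np.sin(ang)*b[1]
r=edges(p,x,y,.098,.055,.7,1.25);keep=(co>-.2)&np.isfinite(r);print(circ(x,y,r,.055,keep))"
```

```text
(array([0.59519381, 0.23412538]), array([0.59432874, 0.23515064, 0.05389168]), np.float64(0.0007076518053746897))
```

View pics/w3.png

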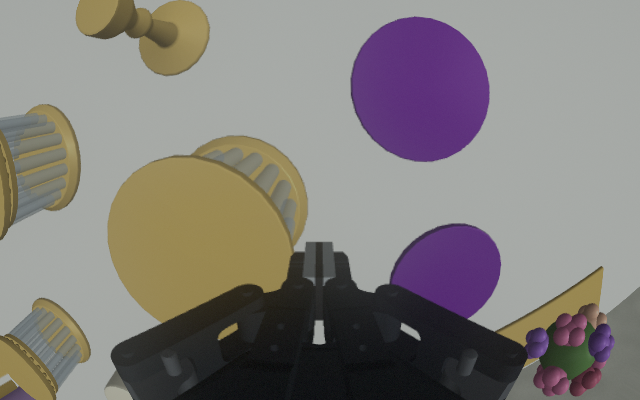

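The wrist view shows the finger side at the edge of D's plate near (295,250). The scene fit says the plate has moved about 12 mm and now sits near home height. I'll back off and check it properly.

Emit:
apply_moves(plan=[{"x":0,"y":0.4,"z":0,"twist":0},{"x":0,"y":1.2,"z":0,"twist":0},{"x":0,"y":0.8,"z":0,"twist":0},{"x":-2,"y":0,"z":0,"twist":0},{"x":-3,"y":0,"z":0,"twist":0}])

```text
time_s: 9.85
ee_pos: [0.6275, 0.3201, 0.1349]
tool_rot: [0.69, 0.141, 0.695, -0.146]
ft_force: [1.4, 0.3, -0.7]
width: 0.0004
```

```bash
cat > chk.py <<'E'
from fit import *
for n in ("scene","top"):
    p=snapshot(n);cam=-np.array(p["R"]).T@p["t"]
    for k,(x,y) in C.items():
        d=np.array([x,y])-cam[:2];b=d/np.linalg.norm(d);co=np.cos(ang)*b[0]+np.sin(ang)*b[1]
        r=edges(p,x,y,.098,.055,.7,1.25);keep=(co>(-.2 if n=="scene" else .1))&np.isfinite(r)
        if k=="A" and n=="top": keep=np.isfinite(r)
        T=circ(x,y,r,.055,keep);print(n,k,np.round(T[1]*1e3,1),round(T[2]*1e3,2))
    if n=="scene":
        u,v=px(p,[.595,.242,.07]);M=np.float32([[8,0,300-8*u],[0,8,200-8*v]])
        cv2.imwrite("pics/D%d.png"%int(state()["time_s"]*10),cv2.warpAffine(p["color"],M,(600,400),flags=cv2.INTER_CUBIC)[:,:,::-1])
E
python3 chk.py; ls pics
```

```text
scene A [464.1  59.5  53.7] 0.66
scene B [ 466.6 -266.6   53.9] 0.52
scene C [ 647.7 -109.4   53.8] 0.56
scene D [593.9 235.1  53.5] 0.65
top A [464.2  61.6  54. ] 0.96
top B [ 467.2 -265.    54. ] 0.3
top C [ 648.3 -107.6   53.8] 0.34
top D [594.1 237.1  54. ] 0.31
D99.png
mont.png
scene0.png
top0.png
w1.png
w2.png
w3.png
```

View pics/D99.png

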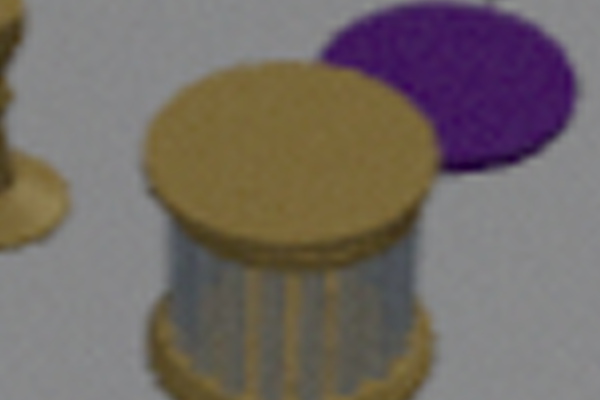

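```bash
python3 -c "
from mv import *
u=np.array([.4,.92]);u/=np.linalg.norm(u)
go([*(np.array([.5943,.2370])+.033*u),.104],u)"
```

```text
t 9.95 pos mm [632.7 322.5 145. ] F [0.92 0.38 0.42] w -0.0
axes x [ 0.009  0.004 -1.   ] y [0.398 0.917 0.007] z [ 0.917 -0.398  0.006]
shift cm in tool now [ 4.06 -6.1  -0.14]
align z twist -1.57 then shift [ 4.06  0.14 -6.1 ]
align y twist 0.001 then shift [ 4.06 -6.1  -0.14]
```

The crop shows D's plate flat at (293,150) with the ring mostly hidden under it, like the others. I'll press both sides to confirm it is firm.

Emit:
apply_moves(plan=[{"x":0,"y":-2,"z":0,"twist":0},{"x":0,"y":-2,"z":0,"twist":0},{"x":1.5,"y":-2.1,"z":-0.1,"twist":0},{"x":1.5,"y":0,"z":0,"twist":0},{"x":1,"y":0,"z":0,"twist":0}])

```text
time_s: 10.37
ee_pos: [0.6039, 0.2638, 0.0981]
tool_rot: [0.692, 0.144, 0.693, -0.145]
ft_force: [0.4, 0.6, -0.5]
width: -0.0003
```

Emit:
apply_moves(plan=[{"x":0,"y":0,"z":0,"twist":0},{"x":0.1,"y":0,"z":0,"twist":0},{"x":0.1,"y":0,"z":0,"twist":0},{"x":0.1,"y":0,"z":0,"twist":0},{"x":0,"y":0,"z":0,"twist":0}])

```text
time_s: 10.78
ee_pos: [0.6051, 0.2656, 0.0978]
tool_rot: [0.693, 0.144, 0.692, -0.143]
ft_force: [-3.1, -1.8, 7.6]
width: -0.0002
```

Emit:
apply_moves(plan=[{"x":0.1,"y":0,"z":0,"twist":0},{"x":0.1,"y":0,"z":0,"twist":0},{"x":0,"y":0,"z":0,"twist":0},{"x":0,"y":0,"z":0,"twist":0},{"x":0,"y":0,"z":0,"twist":0}])

```text
time_s: 11.2
ee_pos: [0.6052, 0.2657, 0.0977]
tool_rot: [0.693, 0.144, 0.692, -0.143]
ft_force: [-5.7, -2.8, 13.9]
width: -0.0001
```

Firm on this side: z stays at 97.8 mm under 14 N. Now the opposite side.

Emit:
apply_moves(plan=[{"x":-1.2,"y":0,"z":0,"twist":0},{"x":-0.8,"y":0,"z":0,"twist":0},{"x":0,"y":-2,"z":0,"twist":0},{"x":0,"y":-2,"z":0,"twist":0},{"x":0,"y":-2,"z":0,"twist":0}])

```text
time_s: 11.62
ee_pos: [0.581, 0.2104, 0.1144]
tool_rot: [0.693, 0.144, 0.692, -0.143]
ft_force: [-0.2, -0.2, 0.4]
width: 0.0
```

Emit:
apply_moves(plan=[{"x":0,"y":0,"z":0,"twist":0},{"x":0.5,"y":0,"z":0,"twist":0},{"x":0.5,"y":0,"z":0,"twist":0},{"x":0.2,"y":0,"z":0,"twist":0},{"x":0,"y":0,"z":0,"twist":0}])

```text
time_s: 12.03
ee_pos: [0.5804, 0.2106, 0.1009]
tool_rot: [0.692, 0.143, 0.693, -0.144]
ft_force: [0.1, 0.1, 0.1]
width: 0.0003
```

Emit:
apply_moves(plan=[{"x":0.2,"y":0,"z":0,"twist":0},{"x":0.1,"y":0,"z":0,"twist":0},{"x":0.2,"y":0,"z":0,"twist":0},{"x":0.2,"y":0,"z":0,"twist":0},{"x":0,"y":0,"z":0,"twist":0}])

```text
time_s: 12.45
ee_pos: [0.581, 0.2105, 0.0977]
tool_rot: [0.693, 0.144, 0.692, -0.143]
ft_force: [-4.3, -1.1, 10.3]
width: -0.0
```

It's firm on both sides at about 97.7 mm. I'll retract clear and do a last check.

Emit:
apply_moves(plan=[{"x":-2,"y":0,"z":0,"twist":0},{"x":-3,"y":0,"z":0,"twist":0},{"x":-3,"y":0,"z":-1,"twist":0},{"x":-3,"y":0,"z":-3.5,"twist":0},{"x":-1,"y":0,"z":-3.5,"twist":0}])

```text
time_s: 12.87
ee_pos: [0.5129, 0.2412, 0.2167]
tool_rot: [0.694, 0.147, 0.69, -0.143]
ft_force: [0.2, 1.5, 0.3]
width: -0.0001
```

Emit:
apply_moves(plan=[{"x":0,"y":0,"z":-3.5,"twist":0},{"x":0,"y":0,"z":-3.5,"twist":0},{"x":0,"y":0,"z":-3.5,"twist":0},{"x":0,"y":0,"z":-3.5,"twist":0},{"x":0,"y":0,"z":0,"twist":0}])

```text
time_s: 13.28
ee_pos: [0.377, 0.2978, 0.2128]
tool_rot: [0.692, 0.142, 0.694, -0.142]
ft_force: [-0.1, -1.1, 0.1]
width: -0.0
```

```bash
python3 chk.py; python3 -c "
from h import *
p=snapshot('scene');save(p,'end')
for o in ('votive','candle','candlestick'):
    print(o,[np.round(at(p,*d['xy'],0),3)[:2] for d in landmark_of(o,p)])"
```

```text
scene A [464.   59.5  53.8] 0.65
scene B [ 466.6 -266.6   53.9] 0.55
scene C [ 647.7 -109.4   53.8] 0.55
scene D [594.  235.1  53.6] 0.61
top A [464.2  61.6  54. ] 0.96
top B [ 467.2 -265.1   53.9] 0.33
top C [ 648.2 -107.6   53.9] 0.32
top D [594.2 237.1  54. ] 0.31
votive [array([ 0.415, -0.118]), array([ 0.591, -0.05 ])]
candle [array([0.704, 0.055])]
candlestick [array([0.447, 0.241]), array([ 0.638, -0.097])]
```

View pics/end.png

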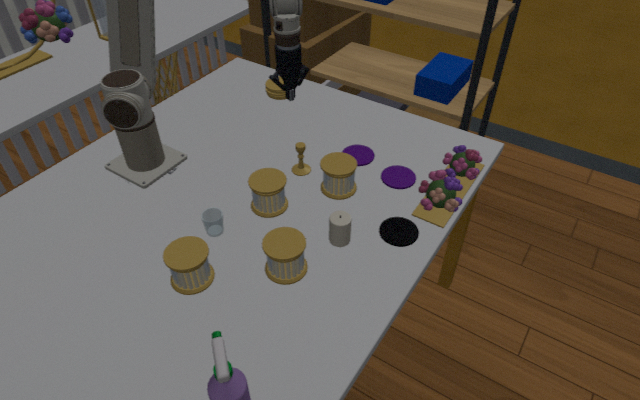

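The final view shows all four tops flat, at (268,181), (187,254), (284,244) and (339,164). The votive, candle and candlestick are where they were, and the arm is clear.

```bash
python3 -c "
from plant import *
print(finish_job(), state()['time_s'])"
```

```text
the job is handed in; nothing more can be done
the job is handed in; nothing more can be done
```

The rocking top now lies flat in its ring, and I handed the job in at about 14 s; no verdict came back.

- **Finding it:** Circle fits in both camera views picked out the riser near (0.595, 0.239). Its top sat about 6 mm off centre, mostly toward +y. A fingertip press met that side at about 102.5 mm, 4.5 mm too high, with 5 N.
- **Seating it:** I pushed its outer edge back with the shut fingers, and it dropped in.
- **Last checks:** Presses about 30 mm either side of its centre were firm at about 97.7 mm, under 14 N and 10 N. Both cameras put it at home height and about 2.5 mm off the riser's axis, which is within the play and the 5 mm limit.
- **Everything else:** The other three tops did not move in the fits. The candle, candlestick and glass cup look unmoved in the final picture, and the network's points agree to about 1 cm.

**Not as planned:** I judged the other three tops by camera only and did not press them. My first three move calls were refused because rows need all four numbers; nothing moved. During the edge push the contact force stayed within the sensor's noise of about 1 N, so I confirmed the seating by camera and pressing, not by force.

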